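# Tidy the repair desk: brushes to the pot, tools to their trays

### The job

Clear up the repair desk: stand both paintbrushes in the green pot, handle down and bristles up, lay the loose screwdriver in the blue tray beside the other screwdriver, and lay the loose spanner in the grey tray beside the other spanner. Set everything down gently instead of dropping it, do not force the brushes into the pot, keep the pot standing where it is, and leave all the other things where they are.

Things in the scene. Friction and masses are not known exactly. Their poses are not given: they have to be found in the camera images.
- brush_pot: loose round green plastic brush pot, 0.4 kg, straight-sided, open on top and empty, outer diameter 100 mm (103 at the rim bead), 90 mm tall, wall 4 mm, floor 6 mm thick (free inner diameter 92 mm, 84 mm deep); origin at the centre of its underside, z up
- brush_pot_in (a point): centre of the green pot's inner floor, 6 mm above its underside
- brush_a: flat paintbrush lying on the desk, red handle, dark brown bristles, 200 mm long, about 60 g; origin at mid-length on its underside, x from handle end to bristle tip, y across. Handle 18 mm wide (y) and 16 mm thick from x = -100 to +30 mm; steel ferrule 28 mm wide, 16 thick, to +60; bristles 27 mm wide to +100 (rigid). Balances about 10 mm bristle-ward of the origin
- brush_a_end (a point): bare end of this brush's handle, on its centre line (x = -100 mm, 8 mm above the underside)
- brush_a_tip (a point): tip of this brush's bristles, on its centre line (x = +100 mm)
- brush_b: flat paintbrush lying on the desk, brown wooden handle, cream bristles, 200 mm long, about 60 g; origin at mid-length on its underside, x from handle end to bristle tip, y across. Handle 18 mm wide (y) and 16 mm thick from x = -100 to +30 mm; steel ferrule 28 mm wide, 16 thick, to +60; bristles 27 mm wide to +100 (rigid). Balances about 10 mm bristle-ward of the origin
- brush_b_end (a point): bare end of this brush's handle, on its centre line (x = -100 mm, 8 mm above the underside)
- brush_b_tip (a point): tip of this brush's bristles, on its centre line (x = +100 mm)
- driver: the loose screwdriver, 200 mm long, about 90 g: green handle 26 mm in diameter, x = -100 to 0 mm, with two flats it rests on; steel blade 6 mm in diameter, x = 0 to +100; origin at mid-length, 13 mm below its axis (on the desk under it), x axis from handle to tip; balances about 50 mm handle-ward of mid-length
- driver_tip (a point): tip of the loose screwdriver's blade, on its axis
- driver_butt (a point): handle end of the loose screwdriver, on its axis
- spanner: the loose bright steel spanner lying flat, 180 mm long, shaft 17 mm wide and 7 mm thick, ring end (32 mm across) at -x, open jaw end (38 mm wide) at +x, 8 mm thick at the ends, about 120 g (varies); origin at mid-length on its underside; balances within 15 mm of mid-length
- spanner_tip (a point): jaw end of the loose spanner, 80 mm from mid-length
- spanner_butt (a point): ring end of the loose spanner, 80 mm from mid-length
- driver_tray: blue open plastic tray for screwdrivers, fixed to the desk, outside 250 mm long (its x) by 132 mm wide (its y) by 35 mm tall, walls and floor 4 mm thick; origin at the centre of its underside
- spanner_tray: grey open plastic tray for spanners, fixed to the desk, outside 250 mm long (its x) by 132 mm wide (its y) by 35 mm tall, walls and floor 4 mm thick; origin at the centre of its underside
- kept_driver: yellow-handled screwdriver already lying lengthwise in the blue tray, on its -y side, same shape and frame as the loose one; it stays in the tray
- kept_spanner: dark steel spanner already lying lengthwise in the grey tray, on its -y side, same shape and frame as the loose one; it stays in the tray
- pen_pot: red pot full of pens, 80 mm in diameter, 100 mm tall (pens to 185 mm), not to be used; bystander; origin at the centre of its underside
- pliers: pliers with black grips lying near the robot, 175 mm long, 14 mm high, bystander
- mug: blue mug, 80 mm in diameter, 95 mm tall, bystander; origin at the centre of its underside
- tape_roll: roll of masking tape lying flat, 100 mm in diameter, 25 mm high, bystander
- glue_bottle: white glue bottle standing, 56 mm in diameter, 150 mm tall, bystander
- phone_wallet: closed phone wallet lying flat, 165 by 85 by 14 mm, bystander

How it is judged:
At the end, for the whole second after the job is handed in: Both brushes stand bristles up in the green pot (handle end under 40 mm up, tip over 120 mm up); screwdriver and spanner lie wholly inside their own tray with the ones kept there (ends under 40 mm up); pot upright within 6 degrees and within 60 mm of its start; all released and at rest (horizontal distance between each of brush_a_end, brush_b_end and brush_pot_in below 0.05 m and z of each of brush_a_end, brush_b_end in the frame of brush_pot below 0.04 m and height (world z) of each of brush_a_tip, brush_b_tip above 0.12 m and x of driver_tip in the frame of driver_tray between -0.125 and 0.125 m and y of driver_tip in the frame of driver_tray between -0.066 and 0.066 m and z of each of driver_tip, driver_butt in the frame of driver_tray below 0.04 m and x of driver_butt in the frame of driver_tray between -0.125 and 0.125 m and y of driver_butt in the frame of driver_tray between -0.066 and 0.066 m and x of kept_driver in the frame of driver_tray between -0.07 and 0.07 m and y of kept_driver in the frame of driver_tray between -0.066 and 0.066 m and z of kept_driver in the frame of driver_tray below 0.035 m and x of spanner_tip in the frame of spanner_tray between -0.125 and 0.125 m and y of spanner_tip in the frame of spanner_tray between -0.066 and 0.066 m and z of each of spanner_tip, spanner_butt in the frame of spanner_tray below 0.04 m and x of spanner_butt in the frame of spanner_tray between -0.125 and 0.125 m and y of spanner_butt in the frame of spanner_tray between -0.066 and 0.066 m and x of kept_spanner in the frame of spanner_tray between -0.07 and 0.07 m and y of kept_spanner in the frame of spanner_tray between -0.066 and 0.066 m and z of kept_spanner in the frame of spanner_tray below 0.035 m and angle between brush_pot's own z axis and vertical below 0.1 rad and distance of brush_pot from where it was at the start of the episode below 0.06 m and linear speed of each of brush_a, brush_b, driver, spanner, brush_pot below 0.02 m/s); the robot touches nothing.
It fails at once if a brush, the loose screwdriver or the loose spanner is dropped or flung: faster than 0.9 m/s (a free fall of about 40 mm) with no finger touching it ((contact force between the fingers and brush_a below 0.05 N and linear speed of brush_a above 0.9 m/s) or (contact force between the fingers and brush_b below 0.05 N and linear speed of brush_b above 0.9 m/s) or (contact force between the fingers and driver below 0.05 N and linear speed of driver above 0.9 m/s) or (contact force between the fingers and spanner below 0.05 N and linear speed of spanner above 0.9 m/s)).
It fails at once if the green pot is tipped by more than 17 degrees (angle between brush_pot's own z axis and vertical above 0.3 rad).
It fails at once if a brush is pressed against the pot with more than 35 N (contact force between any of brush_a, brush_b and brush_pot above 35 N).
It fails at once if a bystander (pen pot, pliers, mug, tape roll, glue bottle, phone wallet) is moved by more than 30 mm (distance of any of pen_pot, pliers, mug, tape_roll, glue_bottle, phone_wallet from where it was at the start of the episode above 0.03 m).
It also fails if it takes over 72 s, if anything falls off the work surface, if the arm or the gripper's body presses on something with over 40 N, if the wrist force passes 120 N, or if a joint passes its speed limit or range.

### The arm

A 6-joint arm with a two-finger parallel gripper is mounted at the origin on the work surface. World frame = base frame: x ahead of the robot, y to its left, z up, the work surface at z = 0. Lengths are in m, angles in rad, forces in N, time in s.
With the tool pointing down it reaches from about 0.25 to 0.775 m from the base axis. Payload 4 kg.
Tool frame: the origin (TCP) lies on the centre line of the jaws, within the pads' length; the fingertips stand robot.tips_ahead ahead of it and the grasp point (between the pads) lies 8 mm behind it (robot.tips_ahead is the distance from the TCP to the fingertips, in m); z points along the fingers, y is the line along which they close (so a half turn about z gives the same grasp; the last joint's range is limited). The gripper opens to 94 mm and grips with 3 to 60 N. Pads are 16 mm wide; open, the fingers measure 119 mm over their backs; the gripper's body (75 mm by 177 mm) begins 78 mm behind the grasp point.
Start: joints at [1.159, 0.087, 1.371, -0, 1.684, -0.103], TCP at [0.167, 0.524, 0.217] pointing down, gripper open.
Joint ranges: [-3.1, 3.1], [-0.76, 2.03], [0.27, 2.55], [-1.08, 4.22], [0.17, 2.65], [-2.57, 2.57]. Speed limits (rad/s): [2.79, 2.79, 3.14, 3.14, 3.14, 3.14].

### API

Orientations are given as [roll, pitch, yaw] about the fixed x, y, z axes, in that order (R = Rz(yaw) Ry(pitch) Rx(roll)).
In Python, from bench import robot, snapshot, close_job, spotter gives the robot as it stands. The module is installed in compiled form; this text tells all that it offers.
- The arm moves only by the tool servo_tool, never from a script. Its argument "commands" is one flat list of numbers, 7 for each row, row after row: the shift along the tool's x, y, z in m, then the turn, a rotation vector about the tool's x, y, z in degrees, then the finger opening in m, from 0 to 0.094. In form: [x, y, z, ax, ay, az, grip, x, y, z, ax, ay, az, grip, ...]. A call has 1 to 10 rows; each row is the pose to reach, as a shift and turn from the pose commanded when the call began, along the tool's axes at that moment; what a row does not reach only later rows make up. A row lasts 1/8 s, in which the tool goes at most 62.5 mm and 10.7 degrees, less where a joint would pass 70% of its speed; a pose out of reach is approached as far as the arm can. A call with a gripper value outside its range is refused whole. The fingers move at their own pace and stop on an object; the grip force is fixed at half the most. Time passes only in rows, so rows that repeat a pose let the fingers close. It gives the time, the measured TCP pose, the force, the opening and the grip force at its end, in the units of the state.
- robot.get_obs(): the state, without advancing time (a new reading comes with each control period).
- snapshot(name): name is "side" or "top"; returns a dict with "img" (400x640x3 uint8, blue, green, red), "camera_matrix" (3x3 intrinsics, pixels), "extrinsics" (4x4, takes a point from camera to world coordinates). Camera axes: x right, y down, z forward; pixel columns grow to the right and rows downward; lengths in m; the calibration is good to about 2 mm. A picture is of the moment at which its call begins. There is no depth.
- close_job(): hands the job in; it is judged then, once.
Trained networks look in a picture, given as the dict that the camera call returned (one of the last four; its "shot" number tells which), for a name from the list of things; names that differ only in an ending like _2 or _b are one class to them, and where a whole thing is asked for, a point or a joint stands for the part that bears it (a point fixed in the world has none). Each returns a list of dicts, best first, with "conf" (0 to 1); they miss things now and then, are a little off and sometimes report something else, mostly with a low value. They report only what shows in the picture. A call takes as long as a camera call.
- spotter.trace(name, picture): "region" (400x640 bool, what is visible of it) and "box" ([left, top, width, height] in pixels, round what is visible of it).
The state is a dict: "time": time; "joint_positions": joint angles; "qvel": joint speeds; "joint_torque": joint torques, N m; "tool_pos": TCP position; "ee_rot": TCP orientation; "wrist_force": force on the tool from outside, world axes, zero at the start; "wrist_torque": the same for the moment, N m; "width": finger opening in m; "finger_force": force on a finger pad.
Only numpy, scipy, OpenCV 4.12 (cv2) and the standard library are available. Lean on these libraries where they do the work, as an engineer would, in place of code of your own. Each camera call takes 0.05 s, during which the arm holds its last target. There are 200 camera calls.

## Working session

There is one attempt and no reset: what is moved stays moved. The work goes in short steps, Python scripts to look and compute and a tool call to move; the robot and the scene stay as the last step left them, time stands still between calls to the robot, and variables do not carry over. Pictures are saved under pics/ and viewed, at most 13 in all, crops included, and the job is handed in when it is done.

Besides the shell and the picture viewer there is one more tool, called after ">>>" by a JSON object that holds its "fn" and its "kwargs". servo_tool: Moves the arm, as the interface text tells. Its arguments: {"type":"object","properties":{"commands":{"type":"array","items":{"type":"number"}}},"required":["commands"]}

```bash
mkdir -p pics
cat > h.py <<'E'
import numpy as np, cv2
from bench import robot, snapshot, close_job, spotter
def ray(p,uv):
    K=p["camera_matrix"];T=p["extrinsics"]
    d=T[:3,:3]@np.linalg.solve(K,np.array([uv[0],uv[1],1.0]));return T[:3,3],d
def at(p,uv,z):
    o,d=ray(p,uv);return o+d*(z-o[2])/d[2]
def proj(p,X):
    T=p["extrinsics"];c=T[:3,:3].T@(np.array(X)-T[:3,3]);u=p["camera_matrix"]@c;return u[:2]/u[2]
E
python3 - <<'E'
from h import *
o=robot.get_obs();print(o["tool_pos"],o["ee_rot"],o["width"],robot.tips_ahead)
for n in("top","side"):
    p=snapshot(n);cv2.imwrite(f"pics/{n}0.png",p["img"]);print(n,p["extrinsics"].round(3).tolist(),p["camera_matrix"].round(1).tolist())
    if n=="top":
        for k,z in dict(brush_pot=.09,brush_a=.008,driver=.013,spanner=.004,driver_tray=.035,spanner_tray=.035,kept_driver=.017,kept_spanner=.008,pen_pot=.1,pliers=.01,mug=.095,tape_roll=.025,glue_bottle=.15,phone_wallet=.014).items():
            for r in spotter.trace(k,p)[:3]:
                m=r["region"].astype(np.uint8);c=max(cv2.findContours(m,0,2)[0],key=cv2.contourArea)
                q=np.array([at(p,x[0],z)[:2] for x in c],np.float32)*1000
                b=cv2.minAreaRect(q);print(k,round(r["conf"],2),r["box"],"rect",np.round(b[0]),np.round(b[1]),round(b[2],1))
E
```

```text
[0.16694055 0.52353294 0.21530859] [-3.13945362e+00 -2.48595921e-04  2.83281278e+00] 0.09426535559307987 0.011
top [[0.029, -0.995, 0.099, 0.475], [-0.999, -0.027, 0.022, -0.033], [-0.019, -0.1, -0.995, 1.063], [0.0, 0.0, 0.0, 1.0]] [[391.5, 0.0, 316.7], [0.0, 391.5, 202.7], [0.0, 0.0, 1.0]]
brush_pot 0.53 [310.9, 176.0, 20.0, 70.7] rect [548. -21.] [182.  27.] 13.0
brush_a 0.96 [232.7, 179.8, 20.1, 71.4] rect [538. 191.] [ 31. 195.] 78.7
brush_a 0.75 [309.8, 176.8, 18.8, 68.8] rect [553. -22.] [200.  30.] 15.7
driver 0.9 [350.1, 213.6, 19.2, 39.2] rect [ 500. -123.] [ 27. 109.] 74.8
spanner 0.68 [273.1, 190.2, 13.6, 62.7] rect [531.  90.] [179.  37.] 5.1
driver_tray 0.77 [436.7, 202.0, 59.4, 106.8] rect [ 456. -401.] [136. 250.] 87.2
spanner_tray 0.75 [385.8, 201.6, 53.5, 94.7] rect [ 469. -267.] [137. 250.] 88.0
kept_driver 0.58 [472.2, 225.2, 14.9, 73.1] rect [ 440. -443.] [ 28. 193.] 89.4
kept_spanner 0.7 [423.3, 210.1, 13.7, 62.1] rect [ 484. -316.] [ 38. 170.] 89.1
kept_spanner 0.33 [311.5, 176.5, 20.7, 71.4] rect [554. -20.] [200.  29.] 13.0
pen_pot 0.74 [430.7, 132.1, 49.6, 44.1] rect [ 704. -350.] [ 78. 131.] 35.1
pen_pot 0.62 [136.8, 218.0, 48.5, 43.6] rect [472. 372.] [ 96. 127.] 1.7
pliers 0.77 [184.5, 270.4, 66.6, 28.2] rect [350. 252.] [ 66. 170.] 0.2
mug 0.8 [243.0, 111.4, 35.1, 42.3] rect [755. 142.] [118.  81.] 46.5
mug 0.24 [231.9, 178.8, 21.5, 71.9] rect [534. 174.] [ 27. 184.] 80.9
tape_roll 0.78 [177.2, 135.2, 35.4, 39.7] rect [703. 326.] [101.  96.] 48.0
glue_bottle 0.96 [369.6, 113.6, 28.2, 29.6] rect [ 747. -165.] [51. 80.] 56.0
glue_bottle 0.5 [388.1, 199.0, 54.4, 99.1] rect [ 471. -241.] [122. 226.] 88.1
phone_wallet 0.83 [291.5, 111.9, 60.4, 41.8] rect [775. -13.] [165.  87.] 79.9
side [[-0.997, -0.061, 0.049, 0.504], [-0.078, 0.701, -0.709, 1.041], [0.009, -0.711, -0.703, 1.103], [0.0, 0.0, 0.0, 1.0]] [[466.1, 0.0, 318.2], [0.0, 466.1, 207.3], [0.0, 0.0, 1.0]]
```

View pics/top0.png

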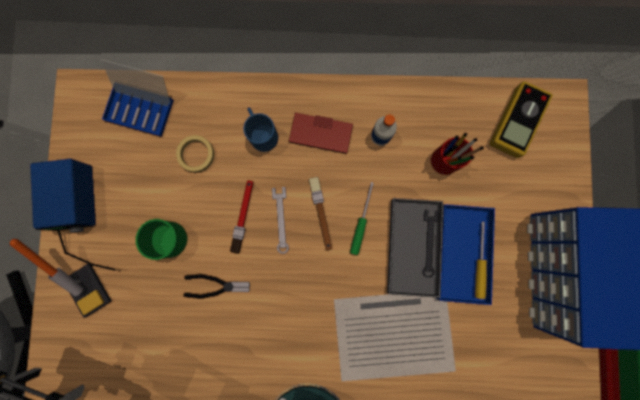

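View pics/side0.png

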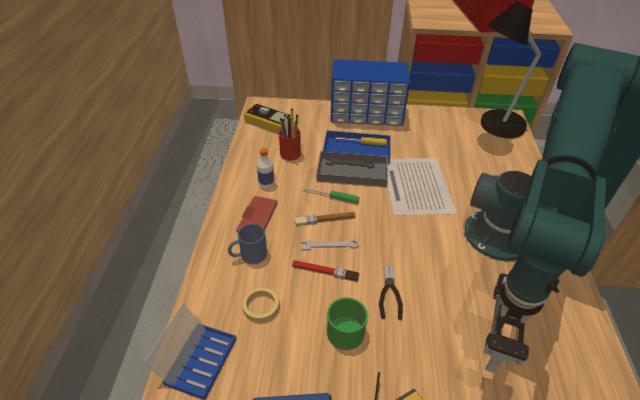

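The top view shows the pot at px (161,239). The red brush runs from handle end (250,182) to bristles (236,251), and the spanner has its jaw at (279,187) and ring at (283,249). Brush_b has its bristles at (315,179) and handle end at (328,248). The driver runs from tip (371,184) to butt (356,253). The grey tray is at (414,248) and the blue one at (467,254), each with its left half free.

```bash
cat >> h.py <<'E'
def rect(p,m,z):
    c=max(cv2.findContours(m.astype(np.uint8),0,2)[0],key=cv2.contourArea)
    q=np.array([at(p,x[0],z)[:2] for x in c],np.float32)*1000
    (cx,cy),(w,h),a=cv2.minAreaRect(q)
    if h>w:a-=90
    a=(a+90)%180-90
    return np.round([cx,cy,max(w,h),min(w,h),a],1)
def green(p):
    h=cv2.cvtColor(p["img"],cv2.COLOR_BGR2HSV);return cv2.inRange(h,(45,110,40),(80,255,255))
def pot(ps):
    from scipy.optimize import least_squares
    M=[]
    for p in ps:
        n,l,s,c=cv2.connectedComponentsWithStats(green(p));i=1+np.argmax(s[1:,4]);hu=cv2.convexHull(np.argwhere(l==i)[:,::-1].astype(np.float32));M.append(hu)
    def cen(h):
        m=cv2.moments(h);return np.array([m["m10"],m["m01"]])/m["m00"]
    t=np.linspace(0,6.28,40)
    def f(x):
        r=[]
        for p,h in zip(ps,M):
            pts=[proj(p,[x[0]+R*np.cos(a),x[1]+R*np.sin(a),z]) for R,z in((.05,0),(.0515,.09)) for a in t]
            r+=list(cen(cv2.convexHull(np.array(pts,np.float32)))-cen(h))
        return np.array(r)
    s=least_squares(f,[.47,.4]);return s.x,s.fun,[cv2.boundingRect(h) for h in M]
E
python3 - <<'E'
from h import *
ps=[snapshot("top"),snapshot("side")]
print("pot",*pot(ps))
for p in ps:
    for k,z in dict(brush_a=.012,driver=.013,spanner=.006,driver_tray=.035,spanner_tray=.035,kept_driver=.017,kept_spanner=.01).items():
        for r in spotter.trace(k,p)[:2]:
            print(k,round(r["conf"],2),rect(p,r["region"],z))
p=ps[0]
g=green(p);n,l,s,c=cv2.connectedComponentsWithStats(g)
for i in range(1,n):
    if s[i,4]>60: print("green",s[i],rect(p,l==i,.013))
E
```

```text
pot [0.47226821 0.39130421] [ 0.20406724 -0.54865889  0.4848831   0.03997462] [(136, 219, 51, 41), (327, 298, 40, 51)]
brush_a 0.9 [552.2 -19.9 198.3  28.7  13. ]
brush_a 0.72 [539.1 192.1 199.   29.2  -8.5]
driver 0.91 [ 541.4 -133.   196.9   25.8  -13. ]
driver 0.5 [ 787.  -186.3   91.6   59.2  -32.2]
spanner 0.69 [530.4  89.4 173.6  36.5   5.1]
spanner 0.52 [538.4 192.2 202.   30.9 -10.6]
driver_tray 0.96 [ 456.6 -400.7  250.3  139.3   -3. ]
driver_tray 0.48 [ 500.5 -121.1  109.1   23.9  -14.4]
spanner_tray 0.94 [ 470.7 -267.4  252.3  139.4   -1.1]
spanner_tray 0.62 [ 496.7 -120.6  100.1   23.3  -13. ]
kept_driver 0.62 [470.  405.5 141.1 106.9 -88.3]
kept_driver 0.57 [ 439.4 -442.3  195.4   25.9   -0.8]
kept_spanner 0.8 [ 479.1 -313.8  177.    37.8   -1.8]
kept_spanner 0.6 [ 787.9 -187.    91.8   57.6  -25.2]
brush_a 0.64 [555.2 -10.1 194.8  36.   12.9]
driver 0.56 [ 499.4 -118.2  108.6   39.2  -12.1]
spanner 0.88 [531.4  94.4 168.2  36.7   4.9]
driver_tray 0.59 [ 457.9 -395.9  247.2  132.    -2.6]
driver_tray 0.46 [ 481.8 -275.8  165.2   36.4   -1.8]
spanner_tray 0.6 [ 473.4 -245.   247.4  170.    -1.8]
spanner_tray 0.4 [469.7 382.7 151.7 106.5 -86.3]
kept_driver 0.53 [ 396.5 -437.3   93.9   38.6    5.1]
kept_spanner 0.68 [ 475.3 -304.6  157.    25.    -3.9]
green [ 136  219   51   41 1277] [467.3 408.5 135.4 106.3  77.8]
green [351 218  15  37 292] [ 493.6 -122.2   97.4   21.9  -14.1]
green [636 351   4  35  87] [ 179.3 -838.4   83.8    7.5   -2.9]
```

```bash
cat >> h.py <<'E'
from scipy.spatial.transform import Rotation as Ro
def go(*T):
    """T: (x,y,z mm TCP, yaw deg, tilt about tool y deg); prints tool-frame shift (mm) and turn (deg)"""
    o=robot.get_obs();R=Ro.from_euler("xyz",o["ee_rot"])
    print("t",round(o["time"],2),"pos",(o["tool_pos"]*1000).round(1),"q",np.degrees(o["joint_positions"]).round(0),"F",np.round(o["wrist_force"],1),"w",round(o["width"],4))
    for x,y,z,yaw,tilt in T:
        G=Ro.from_euler("z",yaw,degrees=True)*Ro.from_euler("x",180,degrees=True)*Ro.from_euler("y",tilt,degrees=True)
        print((x,y,z,yaw,tilt),"->",R.inv().apply(np.array([x,y,z])-o["tool_pos"]*1000).round(1),(R.inv()*G).as_rotvec(degrees=True).round(1))
E
python3 -c "
from h import *
go((497,199,120,170,0),(497,199,14,170,0))"
```

```text
t 1.6 pos [167.2 524.  216.5] q [66.  5. 79.  0. 96. -6.] F [-0.6 -0.   0.4] w 0.0941
(497, 199, 120, 170, 0) -> [-413.  -209.4   96.5] [ 0.   0.  -7.7]
(497, 199, 14, 170, 0) -> [-413.  -209.4  202.5] [ 0.   0.  -7.7]
```

>>> {"fn": "servo_tool", "kwargs": {"commands": [-0.413,-0.209,0.096,0,0,-7.7,0.06,-0.413,-0.209,0.096,0,0,-7.7,0.06,-0.413,-0.209,0.096,0,0,-7.7,0.06,-0.413,-0.209,0.096,0,0,-7.7,0.06,-0.413,-0.209,0.096,0,0,-7.7,0.06,-0.413,-0.209,0.096,0,0,-7.7,0.06,-0.413,-0.209,0.096,0,0,-7.7,0.06,-0.413,-0.209,0.096,0,0,-7.7,0.06,-0.413,-0.209,0.096,0,0,-7.7,0.06,-0.413,-0.209,0.096,0,0,-7.7,0.06]}}

```text
time: 2.85
tool_pos: [0.4967, 0.1999, 0.1207]
ee_rot: [3.141, -0.0, 2.967]
wrist_force: [0.4, 0.7, -0.0]
width: 0.0604
finger_force: 0.0
```

```bash
python3 -c "
from h import *
go((497,199,14,170,0))"
```

```text
t 2.85 pos [496.7 199.9 120.7] q [ 16.   5.  89.   0.  86. -64.] F [ 0.4  0.7 -0. ] w 0.0604
(497, 199, 14, 170, 0) -> [ -0.5  -1.  106.7] [ 0. -0.  0.]
```

>>> {"fn": "servo_tool", "kwargs": {"commands": [0,-0.001,0.05,0,0,0,0.06,0,-0.001,0.095,0,0,0,0.06,0,-0.001,0.106,0,0,0,0.06,0,-0.001,0.106,0,0,0,0.02,0,-0.001,0.106,0,0,0,0.01,0,-0.001,0.106,0,0,0,0.01,0,-0.001,0.106,0,0,0,0.01,0,-0.001,0.106,0,0,0,0.01,0,-0.001,0.07,0,0,0,0.01,0,-0.001,0.01,0,0,0,0.01]}}

```text
time: 4.1
tool_pos: [0.4945, 0.1975, 0.1082]
ee_rot: [-3.138, -0.007, 2.967]
wrist_force: [0.8, 0.6, -1.7]
width: 0.0275
finger_force: 30.0
```

```bash
python3 -c "
from h import *
go((450,200,290,80,0),(410,320,290,38,0),(410,320,290,38,70))
p=snapshot('side');cv2.imwrite('pics/s1.png',cv2.resize(p['img'][150:400,200:520],(640,500)))"
```

```text
t 4.1 pos [494.5 197.5 108.2] q [ 16.   6.  90.  -0.  85. -64.] F [ 0.8  0.6 -1.7] w 0.0275
(450, 200, 290, 80, 0) -> [  45.5   -5.9 -181.5] [-0.5 -0.2 90. ]
(410, 320, 290, 38, 0) -> [ 105.8  105.3 -181.5] [ -0.6   0.  132. ]
(410, 320, 290, 38, 70) -> [ 105.8  105.3 -181.5] [-78.9  34.9 111.6]
```

View pics/s1.png

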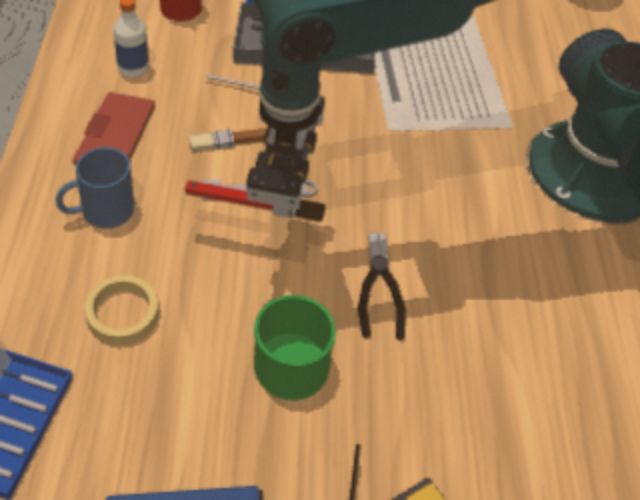

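The brush is held level by its ferrule. I'll lift it, turn it and carry it toward the pot.

>>> {"fn": "servo_tool", "kwargs": {"commands": [0,0,-0.06,0,0,0,0.01,0.02,0,-0.12,0,0,10,0.01,0.045,-0.006,-0.18,0,0,20,0.01,0.045,-0.006,-0.181,0,0,30,0.01,0.045,-0.006,-0.181,0,0,40,0.01,0.045,-0.006,-0.181,0,0,50,0.01,0.045,-0.006,-0.181,0,0,60,0.01,0.045,-0.006,-0.181,0,0,70,0.01,0.045,-0.006,-0.181,0,0,80,0.01,0.045,-0.006,-0.181,0,0,90,0.01]}}

```text
time: 5.4
tool_pos: [0.4515, 0.2001, 0.2908]
ee_rot: [-3.141, 0.0, 1.39]
wrist_force: [-0.5, 1.1, -1.1]
width: 0.0278
finger_force: 30.0
```

```bash
python3 -c "
from h import *
go((450,330,290,34,0),(450,400,290,34,40),(481,426,290,34,70))"
```

```text
t 5.4 pos [451.5 200.1 290.8] q [ 17.  -2.  78.  -0. 105.  28.] F [-0.5  1.1 -1.1] w 0.0278
(450, 330, 290, 34, 0) -> [127.5 -24.8   0.8] [-0.   0.  45.7]
(450, 400, 290, 34, 40) -> [196.4 -37.3   0.8] [-16.   37.9  43.7]
(481, 426, 290, 34, 70) -> [227.5 -11.5   0.7] [-27.8  66.1  39.7]
```

>>> {"fn": "servo_tool", "kwargs": {"commands": [0.06,-0.005,0.001,0,0,10,0.01,0.127,-0.025,0.001,0,0,20,0.01,0.15,-0.028,0.001,-5,12,30,0.01,0.18,-0.032,0.001,-11,25,38,0.01,0.196,-0.037,0.001,-16,38,43.7,0.01,0.21,-0.025,0.001,-20,47,42.5,0.01,0.227,-0.012,0.001,-24,56,41,0.01,0.2275,-0.0115,0.001,-27.8,66.1,39.7,0.01,0.2275,-0.0115,0.001,-27.8,66.1,39.7,0.01,0.2275,-0.0115,0.001,-27.8,66.1,39.7,0.01]}}

```text
time: 6.65
tool_pos: [0.4764, 0.4239, 0.2798]
ee_rot: [3.139, -1.21, 0.603]
wrist_force: [0.9, 0.5, -0.6]
width: 0.0276
finger_force: 30.0
```

```bash
python3 -c "
from h import *
go((481,426,250,34,70),(481,426,146,34,70))
ps=[snapshot(n) for n in('side','top')]
for p in ps:
  X=robot.get_obs()
  R=Ro.from_euler('xyz',X['ee_rot']).as_matrix();e=X['tool_pos']-.142*R[:,0]+.006*R[:,2];print('end',e,proj(p,e))
cv2.imwrite('pics/s2.png',np.hstack([cv2.resize(ps[0]['img'][180:400,260:460],(400,440)),cv2.resize(ps[1]['img'][160:300,80:280],(400,280))[:280]] if 0 else [cv2.resize(ps[0]['img'][160:380,260:460],(400,440)),cv2.resize(ps[1]['img'][120:340,60:260],(400,440))]))"
```

```text
t 6.65 pos [476.4 423.9 279.8] q [ 39. -21. 119. -19.  13. 110.] F [ 0.9  0.5 -0.6] w 0.0276
(481, 426, 250, 34, 70) -> [-26.1   0.8  15.2] [-0.3  0.7  0.2]
(481, 426, 146, 34, 70) -> [-123.4    0.7   52. ] [-0.3  0.7  0.2]
end [0.44248574 0.40062025 0.1508303 ] [361.04675315 303.84620632]
end [0.44248574 0.40062025 0.1508303 ] [138.39300649 250.35222932]
```

View pics/s2.png

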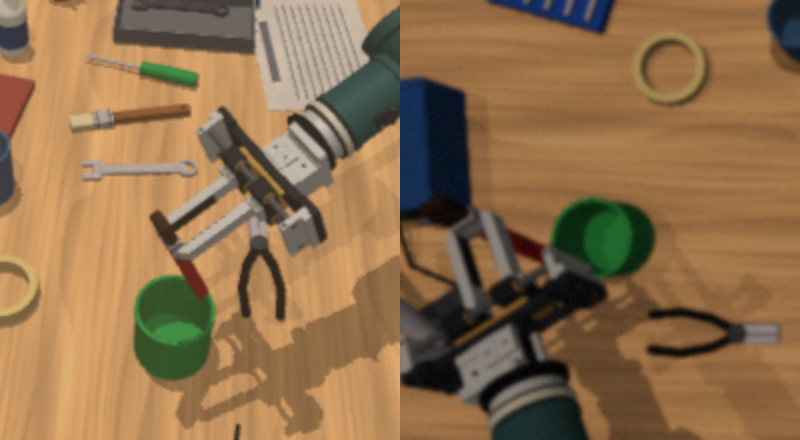

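Pointing the tool straight outward puts joint 5 close to its limit (13°). A sideways tool heading of about 80°, using joint 4, leaves more room, so I'll un-tilt first.

```bash
python3 -c "
from h import *
go((440,330,310,34,20),(440,300,310,57,0),(440,300,310,80,20))"
```

```text
t 6.75 pos [478.4 425.3 286.1] q [ 39. -21. 119. -18.  13. 109.] F [ 0.3  0.4 -1. ] w 0.0276
(440, 330, 310, 34, 20) -> [ -7.3  57.  -88.5] [ -0.2 -49.7   0.3]
(440, 300, 310, 57, 0) -> [ -13.2   81.7 -104.4] [ 13.8 -68.7 -19.7]
(440, 300, 310, 80, 20) -> [ -13.2   81.7 -104.4] [ 33.2 -47.  -33.3]
```

>>> {"fn": "servo_tool", "kwargs": {"commands": [-0.002,0.015,-0.02,0,-10,0,0.01,-0.003,0.028,-0.04,0,-20,0,0.01,-0.005,0.04,-0.06,0,-30,0,0.01,-0.006,0.05,-0.075,0,-40,0,0.01,-0.007,0.057,-0.088,0,-50,0,0.01,-0.009,0.07,-0.095,7,-60,-10,0.01,-0.013,0.082,-0.104,14,-68.7,-19.7,0.01,-0.013,0.082,-0.104,21,-62,-25,0.01,-0.013,0.082,-0.104,27,-55,-29,0.01,-0.013,0.082,-0.104,33,-47,-33.3,0.01]}}

```text
time: 8.0
tool_pos: [0.4429, 0.302, 0.3157]
ee_rot: [3.137, -0.339, 1.38]
wrist_force: [-0.1, -0.5, -1.9]
width: 0.0277
finger_force: 30.0
```

```bash
python3 -c "
from h import *
go((450,370,290,80,45),(455,421,280,80,70))"
```

```text
t 8.0 pos [442.9 302.  315.7] q [17. -6. 81. 17. 96. 32.] F [-0.1 -0.5 -1.9] w 0.0277
(450, 370, 290, 80, 45) -> [55.7 -6.2 46.8] [ 0.8 25.6 -0.7]
(455, 421, 280, 80, 70) -> [100.5 -11.1  73.2] [ 0.9 50.6 -0.6]
```

>>> {"fn": "servo_tool", "kwargs": {"commands": [0.025,-0.003,0.02,0,10,0,0.01,0.05,-0.006,0.04,0.5,20,0,0.01,0.068,-0.008,0.054,0.8,30,-0.7,0.01,0.085,-0.01,0.065,0.9,40,-0.6,0.01,0.1005,-0.011,0.073,0.9,50.6,-0.6,0.01,0.1005,-0.011,0.073,0.9,50.6,-0.6,0.01,0.1005,-0.011,0.073,0.9,50.6,-0.6,0.01]}}

```text
time: 8.88
tool_pos: [0.4557, 0.4197, 0.2801]
ee_rot: [3.139, -1.216, 1.393]
wrist_force: [0.1, 0.8, -0.3]
width: 0.0276
finger_force: 30.0
```

```bash
python3 -c "
from h import *
go((455,421,245,80,70),(455,421,147,80,70))
ps=[snapshot(n) for n in('side','top')]
print(pot(ps[1:]))
cv2.imwrite('pics/s3.png',np.hstack([cv2.resize(ps[0]['img'][160:380,260:460],(400,440)),cv2.resize(ps[1]['img'][120:340,60:260],(400,440))]))"
```

```text
t 8.88 pos [455.7 419.7 280.1] q [  7.  -8. 109.  72.  70.  -5.] F [ 0.1  0.8 -0.3] w 0.0276
(455, 421, 245, 80, 70) -> [-32.5  -0.9  13.3] [ 0.4  0.3 -0.1]
(455, 421, 147, 80, 70) -> [-124.4   -1.    47.4] [ 0.4  0.3 -0.1]
(array([ 0.17497576, -0.78743644]), array([-3.39391727e-06, -4.77435037e-07]), [(619, 350, 21, 50)])
```

View pics/s3.png

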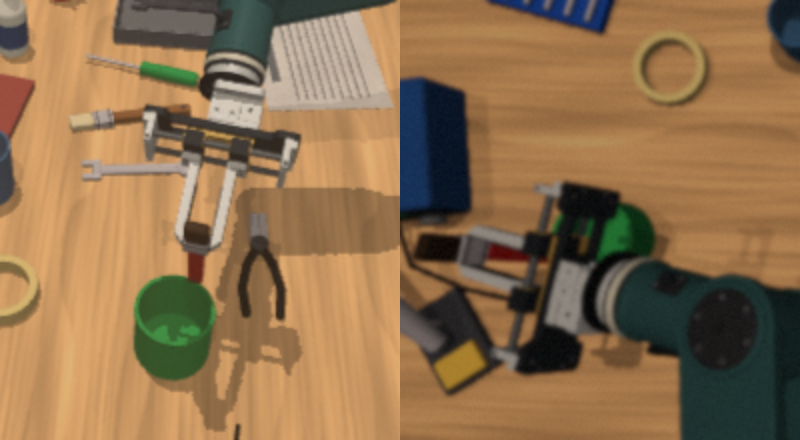

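>>> {"fn": "servo_tool", "kwargs": {"commands": [-0.02,0,0.008,0,0,0,0.01,-0.04,-0.001,0.015,0,0,0,0.01,-0.06,-0.001,0.023,0,0,0,0.01,-0.08,-0.001,0.03,0,0,0,0.01,-0.095,-0.001,0.036,0,0,0,0.01,-0.11,-0.001,0.042,0,0,0,0.01,-0.118,-0.001,0.045,0,0,0,0.01,-0.123,-0.001,0.047,0,0,0,0.01,-0.123,-0.001,0.047,0,0,0,0.01]}}

```text
time: 10.1
tool_pos: [0.4536, 0.4214, 0.1465]
ee_rot: [-3.136, -1.217, 1.385]
wrist_force: [0.5, 0.5, -1.3]
width: 0.028
finger_force: 30.0
```

```bash
python3 -c "
from h import *
go()
ps=[snapshot(n) for n in('side','top')]
cv2.imwrite('pics/s4.png',np.hstack([cv2.resize(ps[0]['img'][160:380,260:460],(400,440)),cv2.resize(ps[1]['img'][120:340,60:260],(400,440))]))"
```

```text
t 10.1 pos [453.6 421.4 146.5] q [  7.   3. 117.  80.  65. -24.] F [ 0.5  0.5 -1.3] w 0.028
```

View pics/s4.png

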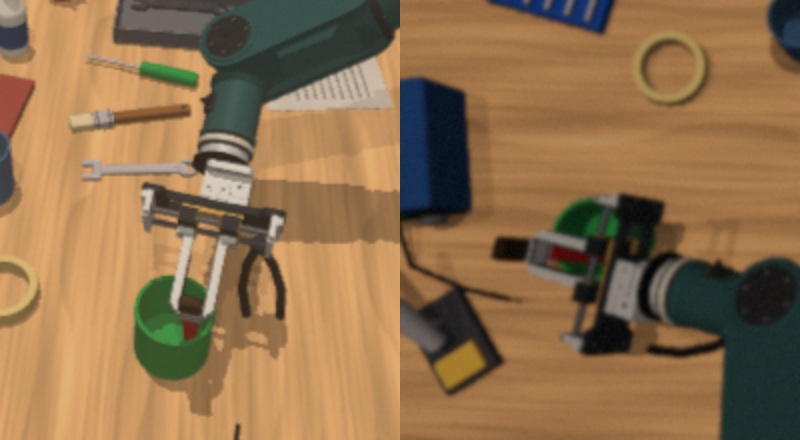

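>>> {"fn": "servo_tool", "kwargs": {"commands": [-0.0035,0,0.0015,0,0,0,0.01,-0.0035,0,0.0015,0,0,0,0.032,-0.0035,0,0.0015,0,0,0,0.04,-0.0035,0,0.0015,0,0,0,0.045,-0.0035,0,0.0015,0,0,0,0.045,0,0,-0.02,0,0,0,0.045,0,0,-0.05,0,0,0,0.045,0.01,0,-0.09,0,0,0,0.045,0.05,0,-0.12,0,0,0,0.045,0.1,0,-0.14,0,0,0,0.045]}}

```text
time: 11.45
tool_pos: [0.4363, 0.3251, 0.2888]
ee_rot: [-3.126, -1.216, 1.373]
wrist_force: [0.7, 0.0, 0.9]
width: 0.045
finger_force: 0.0
```

```bash
python3 -c "
from h import *
go((558,-10,140,13,35),(594,-10.5,140,13,0),(594,-10.5,14,13,0))
ps=[snapshot(n) for n in('side','top')]
print(pot(ps[:1]))
cv2.imwrite('pics/s5.png',np.hstack([cv2.resize(ps[0]['img'][160:380,260:460],(400,440)),cv2.resize(ps[1]['img'][120:340,60:260],(400,440))]))"
```

```text
t 11.45 pos [436.3 325.1 288.8] q [ -7. -13. 113.  70.  83.  -8.] F [0.7 0.  0.9] w 0.045
(558, -10, 140, 13, 35) -> [-245.4  181.6 -236.8] [-53.5 -30.5  41. ]
(594, -10.5, 140, 13, 0) -> [-243.1  217.1 -231.2] [-40.4 -61.1  57.6]
(594, -10.5, 14, 13, 0) -> [-361.3  217.7 -187.4] [-40.4 -61.1  57.6]
(array([0.4731887 , 0.39148218]), array([3.08542951e-07, 2.87947228e-06]), [(327, 298, 41, 52)])
```

View pics/s5.png

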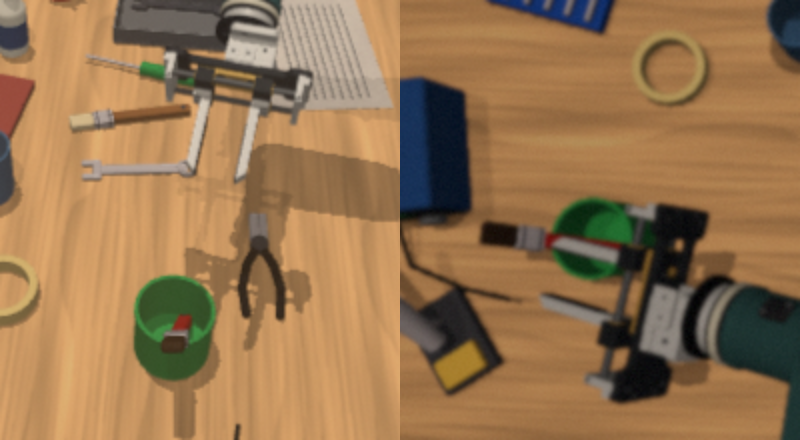

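Brush_a stands in the pot leaning toward +y, with its tip at top px (105,237) and its shaft crossing the rim near px (132,240). The pot hasn't moved. Next is brush_b.

```bash
python3 -c "
from h import *
p=snapshot('top')
print(at(p,(170,241),.015),at(p,(132,240),.09),at(p,(105,237),.165))
for r in spotter.trace('brush_a',p)[:3]: print(r['conf'],rect(p,r['region'],.012),r['box'])
"
```

```text
[0.46509152 0.38145705 0.015     ] [0.46546867 0.44754474 0.09      ] [0.47123362 0.47397113 0.165     ]
0.89 [469.4 520.4 110.7  33.5  84.7] [101.8, 228.2, 68.8, 15.3]
```

>>> {"fn": "servo_tool", "kwargs": {"commands": [-0.03,0.03,-0.04,-5,-7,7,0.06,-0.05,0.06,-0.08,-10,-14,13,0.06,-0.08,0.09,-0.12,-15,-21,19,0.06,-0.11,0.12,-0.16,-19,-28,26,0.06,-0.14,0.15,-0.19,-23,-35,32,0.06,-0.18,0.18,-0.21,-27,-42,39,0.06,-0.21,0.2,-0.22,-32,-49,46,0.06,-0.243,0.217,-0.231,-36,-55,52,0.06,-0.243,0.217,-0.231,-40.4,-61.1,57.6,0.06,-0.243,0.217,-0.231,-40.4,-61.1,57.6,0.06]}}

```text
time: 12.9
tool_pos: [0.5948, -0.0069, 0.1366]
ee_rot: [-3.139, 0.002, 0.234]
wrist_force: [0.3, 0.4, 0.7]
width: 0.06
finger_force: 0.0
```

```bash
python3 -c "
from h import *
go((594,-10.5,120,13,0),(594,-10.5,14,13,0))
"
```

```text
t 12.9 pos [594.8  -6.9 136.6] q [-6. 12. 79.  0. 89. 70.] F [0.3 0.4 0.7] w 0.06
(594, -10.5, 120, 13, 0) -> [-1.6  3.4 16.6] [-0.2  0.1  0.4]
(594, -10.5, 14, 13, 0) -> [ -1.4   3.6 122.6] [-0.2  0.1  0.4]
```

>>> {"fn": "servo_tool", "kwargs": {"commands": [-0.0015,0.0035,0.05,0,0,0.4,0.06,-0.0015,0.0035,0.1,0,0,0.4,0.06,-0.0015,0.0035,0.122,0,0,0.4,0.06,-0.0015,0.0035,0.122,0,0,0.4,0.02,-0.0015,0.0035,0.122,0,0,0.4,0.01,-0.0015,0.0035,0.122,0,0,0.4,0.01,-0.0015,0.0035,0.122,0,0,0.4,0.01,-0.0015,0.0035,0.122,0,0,0.4,0.01,-0.0015,0.0035,0.09,0,0,0.4,0.01,-0.0015,0.0035,0.03,0,0,0.4,0.01]}}

```text
time: 14.15
tool_pos: [0.5919, -0.0123, 0.1069]
ee_rot: [-3.139, 0.006, 0.222]
wrist_force: [1.6, -0.5, 0.4]
width: 0.0276
finger_force: 30.0
```

```bash
python3 -c "
from h import *
go((520,150,310,50,0),(480,300,310,86,20))
p=snapshot('side');cv2.imwrite('pics/s6.png',cv2.resize(p['img'][120:320,200:440],(600,500)))"
```

```text
t 14.15 pos [591.9 -12.3 106.9] q [-7. 13. 82.  0. 85. 71.] F [ 1.6 -0.5  0.4] w 0.0276
(520, 150, 310, 50, 0) -> [ -35.6 -174.7 -202.4] [ -0.3   0.3 -37.3]
(480, 300, 310, 86, 20) -> [ -41.6 -329.8 -201.9] [ 12.4  17.4 -72.6]
```

View pics/s6.png

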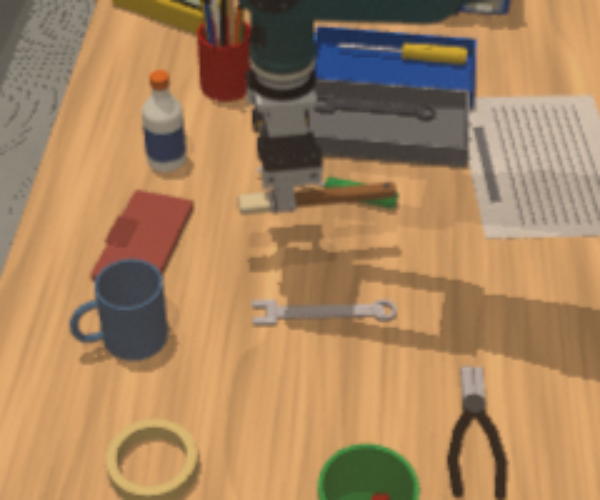

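Brush_b is held level by its ferrule. I'll lift it and carry it to the pot.

>>> {"fn": "servo_tool", "kwargs": {"commands": [0,-0.01,-0.06,0,0,-5,0.01,-0.01,-0.03,-0.12,0,0,-12,0.01,-0.02,-0.07,-0.17,0,0,-20,0.01,-0.03,-0.12,-0.2,0,0,-29,0.01,-0.035,-0.175,-0.202,0,0,-37,0.01,-0.037,-0.22,-0.202,3,4,-46,0.01,-0.039,-0.26,-0.202,6,9,-55,0.01,-0.041,-0.3,-0.202,9,13,-64,0.01,-0.042,-0.33,-0.202,12.4,17.4,-72.6,0.01,-0.042,-0.33,-0.202,12.4,17.4,-72.6,0.01]}}

```text
time: 15.45
tool_pos: [0.48, 0.2998, 0.3108]
ee_rot: [3.133, -0.347, 1.503]
wrist_force: [0.6, -0.8, -1.3]
width: 0.0278
finger_force: 30.0
```

```bash
python3 -c "
from h import *
# lean 15: end = TCP - k h - v up
t=np.radians(75);k=.142*np.cos(t)-.006*np.sin(t);v=.142*np.sin(t)+.006*np.cos(t);print(k,v)
P=np.array([.4725,.3914]);h=np.array([np.cos(np.radians(86)),np.sin(np.radians(86))]);l=np.array([-h[1],h[0]])
X=(P-.011*h+k*h-.026*l)*1000;print(X)
go((X[0],X[1],285,86,75),(X[0],X[1],(v+.012)*1000,86,75))
"
```

```text
0.03095674944682353 0.1387143816036628
[499.82877778 409.49446749]
t 15.45 pos [480.  299.8 310.8] q [15. -1. 76. 19. 97. 23.] F [ 0.6 -0.8 -1.3] w 0.0278
(np.float64(499.82877777556087), np.float64(409.49446749084655), 285, 86, 75) -> [95.4 11.8 62. ] [ 0.3 55.1  0.3]
(np.float64(499.82877777556087), np.float64(409.49446749084655), np.float64(150.71438160366282), 86, 75) -> [ 49.7  10.8 188.3] [ 0.3 55.1  0.3]
```

>>> {"fn": "servo_tool", "kwargs": {"commands": [0.02,0.002,0.012,0,10,0,0.01,0.04,0.004,0.025,0,20,0,0.01,0.055,0.007,0.036,0,30,0,0.01,0.07,0.009,0.046,0,40,0,0.01,0.085,0.011,0.055,0.2,50,0.2,0.01,0.095,0.012,0.062,0.3,55.1,0.3,0.01,0.095,0.012,0.062,0.3,55.1,0.3,0.01,0.095,0.012,0.062,0.3,55.1,0.3,0.01]}}

```text
time: 16.45
tool_pos: [0.501, 0.4091, 0.2871]
ee_rot: [3.127, -1.309, 1.516]
wrist_force: [0.8, -0.2, -0.3]
width: 0.0277
finger_force: 30.0
```

```bash
python3 -c "
from h import *
go((500,409.5,245,86,75),(500,409.5,151,86,75))
ps=[snapshot(n) for n in('side','top')]
cv2.imwrite('pics/s7.png',np.hstack([cv2.resize(ps[0]['img'][160:380,260:460],(400,440)),cv2.resize(ps[1]['img'][120:340,60:260],(400,440))]))"
```

```text
t 16.45 pos [501.  409.1 287.1] q [  3.   3. 102.  77.  80. -13.] F [ 0.8 -0.2 -0.3] w 0.0277
(500, 409.5, 245, 86, 75) -> [-40.6  -1.2  11.2] [0.  0.  0.2]
(500, 409.5, 151, 86, 75) -> [-131.4   -1.6   35.6] [0.  0.  0.2]
```

View pics/s7.png

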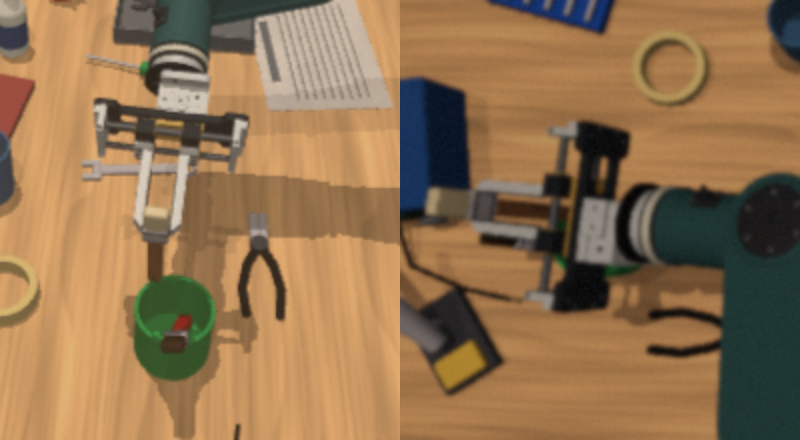

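>>> {"fn": "servo_tool", "kwargs": {"commands": [-0.02,0,0.006,0,0,0,0.01,-0.04,-0.001,0.011,0,0,0,0.01,-0.06,-0.0015,0.016,0,0,0,0.01,-0.08,-0.0015,0.022,0,0,0,0.01,-0.095,-0.0015,0.026,0,0,0,0.01,-0.11,-0.0015,0.03,0,0,0,0.01,-0.118,-0.0015,0.032,0,0,0,0.01,-0.125,-0.0015,0.034,0,0,0,0.01,-0.128,-0.0015,0.035,0,0,0,0.01,-0.128,-0.0015,0.035,0,0,0,0.01]}}

```text
time: 17.8
tool_pos: [0.4994, 0.4103, 0.1535]
ee_rot: [3.132, -1.311, 1.51]
wrist_force: [-0.7, -0.1, -0.6]
width: 0.0277
finger_force: 30.0
```

```bash
python3 -c "
from h import *
go((500,409.5,148,86,75))
p=snapshot('side');print(pot([p]))
"
```

```text
t 17.8 pos [499.4 410.3 153.5] q [  3.  14. 108.  81.  76. -30.] F [-0.7 -0.1 -0.6] w 0.0277
(500, 409.5, 148, 86, 75) -> [-5.5  0.6  0.7] [ 0.  -0.1  0.1]
(array([0.47178754, 0.39432508]), array([ 2.25752791e-06, -4.41717077e-07]), [(327, 298, 41, 52)])
```

>>> {"fn": "servo_tool", "kwargs": {"commands": [-0.003,0,0.0005,0,0,0,0.01,-0.006,0,0.0015,0,0,0,0.01,-0.006,0,0.0015,0,0,0,0.032,-0.006,0,0.0015,0,0,0,0.038,-0.006,0,0.0015,0,0,0,0.042,-0.004,0,-0.02,0,0,0,0.042,0,0,-0.05,0,0,0,0.042,0.01,0,-0.09,0,0,0,0.042,0.05,0,-0.12,0,0,0,0.045,0.1,0,-0.15,0,0,0,0.045]}}

```text
time: 19.1
tool_pos: [0.4905, 0.2905, 0.2889]
ee_rot: [-3.138, -1.31, 1.497]
wrist_force: [0.4, -0.1, -0.3]
width: 0.045
finger_force: 0.0
```

```bash
python3 -c "
from h import *
go((531,90,120,5,0))
ps=[snapshot(n) for n in('side','top')]
print(pot(ps[:1]))
cv2.imwrite('pics/s8.png',np.hstack([cv2.resize(ps[0]['img'][160:380,260:460],(400,440)),cv2.resize(ps[1]['img'][120:340,60:260],(400,440))]))"
```

```text
t 19.1 pos [490.5 290.5 288.9] q [-11.   1. 104.  74.  93. -16.] F [ 0.4 -0.1 -0.3] w 0.045
(531, 90, 120, 5, 0) -> [-213.9   54.7 -147. ] [-52.5 -61.4  68.2]
(array([0.47341088, 0.39146557]), array([-4.27887528e-07, -6.15212741e-07]), [(327, 298, 40, 52)])
```

View pics/s8.png

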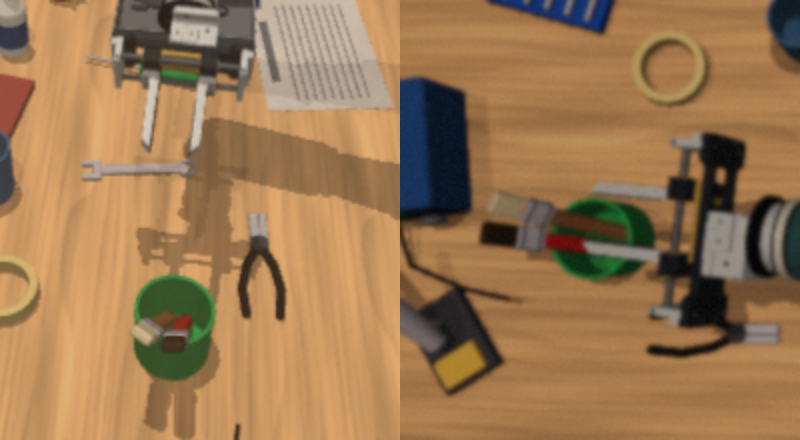

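Both brushes stand in the pot and it hasn't moved. The spanner is next.

>>> {"fn": "servo_tool", "kwargs": {"commands": [-0.02,0.005,-0.02,-5,-6,7,0.045,-0.04,0.01,-0.04,-10,-12,13,0.045,-0.06,0.015,-0.06,-16,-18,20,0.045,-0.08,0.02,-0.08,-21,-24.5,27,0.045,-0.105,0.027,-0.095,-26,-31,34,0.045,-0.13,0.034,-0.11,-31,-37,41,0.045,-0.155,0.04,-0.12,-37,-43,48,0.045,-0.18,0.047,-0.13,-42,-49,54.5,0.045,-0.2,0.052,-0.14,-47,-55,61,0.045,-0.214,0.055,-0.147,-52.5,-61.4,68.2,0.045]}}

```text
time: 20.45
tool_pos: [0.5318, 0.0906, 0.1189]
ee_rot: [3.141, -0.004, 0.09]
wrist_force: [0.7, -0.7, -0.5]
width: 0.0448
finger_force: 0.0
```

```bash
python3 -c "
from h import *
go((531,91,13,5,0))
p=snapshot('top')
for k in ('spanner','driver'):
  for r in spotter.trace(k,p)[:2]: print(k,r['conf'],rect(p,r['region'],.006))"
```

```text
t 20.45 pos [531.8  90.6 118.9] q [ 4.  6. 89. -0. 85. 89.] F [ 0.7 -0.7 -0.5] w 0.0448
(531, 91, 13, 5, 0) -> [ -1.2  -0.6 105.9] [ 0.  -0.2  0.1]
driver 0.9 [ 495.3 -123.9  106.1   30.3  -17.3]
driver 0.33 [495.2 473.8 196.   36.6  76.1]
```

>>> {"fn": "servo_tool", "kwargs": {"commands": [-0.001,-0.0005,0.05,0,0,0,0.045,-0.001,-0.0005,0.095,0,0,0,0.045,-0.001,-0.0005,0.106,0,0,0,0.045,-0.001,-0.0005,0.106,0,0,0,0.02,-0.001,-0.0005,0.106,0,0,0,0.005,-0.001,-0.0005,0.106,0,0,0,0.005,-0.001,-0.0005,0.106,0,0,0,0.005,-0.001,-0.0005,0.106,0,0,0,0.005,-0.001,-0.0005,0.08,0,0,0,0.005,-0.001,-0.0005,0.02,0,0,0,0.005]}}

```text
time: 21.85
tool_pos: [0.5281, 0.0915, 0.0964]
ee_rot: [-3.138, 0.002, 0.093]
wrist_force: [2.0, -0.3, -1.2]
width: 0.0161
finger_force: 30.0
```

```bash
python3 -c "
from h import *
go((471,-242,140,-1.5,0))
p=snapshot('side')
for k in ('spanner',):
  for r in spotter.trace(k,p)[:2]: print(k,r['conf'],rect(p,r['region'],.12),r['box'])"
```

```text
t 21.85 pos [528.1  91.5  96.4] q [ 4.  6. 91.  0. 83. 88.] F [ 2.  -0.3 -1.2] w 0.0161
(471, -242, 140, -1.5, 0) -> [-88.  326.5 -44.7] [-0.2  0.2  6.8]
spanner 0.85 [572.8 132.1  69.2  35.2   4.9] [304.1, 224.0, 58.0, 8.7]
```

>>> {"fn": "servo_tool", "kwargs": {"commands": [-0.01,0.03,-0.03,0,0,1,0.005,-0.025,0.08,-0.045,0,0,2,0.005,-0.037,0.13,-0.045,0,0,3,0.005,-0.05,0.185,-0.045,0,0,4,0.005,-0.063,0.235,-0.045,0,0,5,0.005,-0.075,0.28,-0.045,0,0,6,0.005,-0.088,0.315,-0.045,0,0,6.8,0.005,-0.088,0.3265,-0.045,0,0,6.8,0.005,-0.088,0.3265,-0.045,0,0,6.8,0.005]}}

```text
time: 23.08
tool_pos: [0.4738, -0.2418, 0.1423]
ee_rot: [-3.136, -0.006, -0.026]
wrist_force: [-0.1, 1.2, -2.3]
width: 0.0159
finger_force: 30.0
```

```bash
python3 -c "
from h import *
go((471,-242,60,-1.5,0),(471,-242,18.5,-1.5,0))
ps=[snapshot(n) for n in('side','top')]
cv2.imwrite('pics/s9.png',np.hstack([cv2.resize(ps[0]['img'][80:280,260:440],(400,440)),cv2.resize(ps[1]['img'][160:320,360:520],(400,440))]))"
```

```text
t 23.07 pos [ 473.8 -241.8  142.3] q [-33.   4.  88.   0.  88.  58.] F [-0.1  1.2 -2.3] w 0.0159
(471, -242, 60, -1.5, 0) -> [-3.3  0.8 82.2] [-0.3 -0.4 -0. ]
(471, -242, 18.5, -1.5, 0) -> [ -3.5   1.  123.7] [-0.3 -0.4 -0. ]
```

View pics/s9.png

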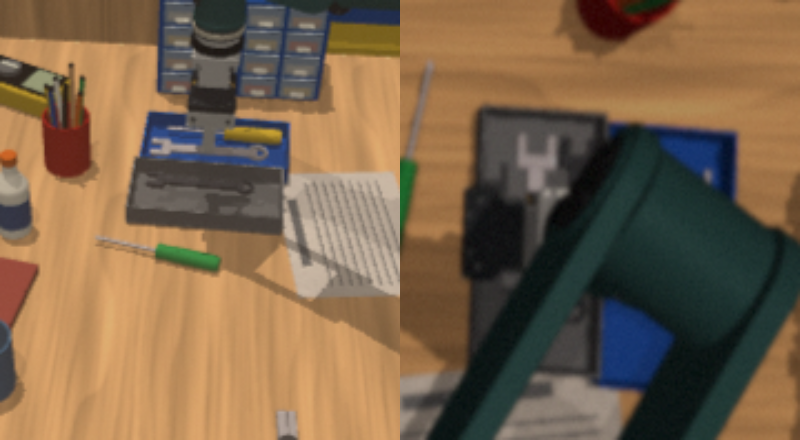

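>>> {"fn": "servo_tool", "kwargs": {"commands": [-0.003,0.001,0.04,0,0,0,0.005,-0.003,0.001,0.08,0,0,0,0.005,-0.003,0.001,0.105,0,0,0,0.005,-0.003,0.001,0.118,0,0,0,0.005,-0.003,0.001,0.1235,0,0,0,0.005,-0.003,0.001,0.1235,0,0,0,0.005,-0.003,0.001,0.1235,0,0,0,0.022,-0.003,0.001,0.1235,0,0,0,0.03,-0.003,0.001,0.1235,0,0,0,0.03,-0.003,0.001,0.09,0,0,0,0.03]}}

```text
time: 24.42
tool_pos: [0.4694, -0.2414, 0.0509]
ee_rot: [-3.134, -0.002, -0.026]
wrist_force: [0.4, -0.1, -1.2]
width: 0.03
finger_force: 0.0
```

```bash
python3 -c "
from h import *
go((480,-200,120,-7,0),(495,-122,120,-14,0),(495,-122,20,-14,0))
p=snapshot('side')
for k in ('spanner','kept_spanner'):
  for r in spotter.trace(k,p)[:2]: print(k,r['conf'],rect(p,r['region'],.01),r['box'])"
```

```text
t 24.43 pos [ 469.4 -241.4   50.9] q [-34.   8.  95.   0.  78.  58.] F [ 0.4 -0.1 -1.2] w 0.03
(480, -200, 120, -7, 0) -> [  9.6 -42.2 -68.8] [-0.4 -0.1  5.5]
(495, -122, 120, -14, 0) -> [  22.6 -120.5  -68.2] [-0.4 -0.1 12.5]
(495, -122, 20, -14, 0) -> [  22.4 -119.8   31.8] [-0.4 -0.1 12.5]
spanner 0.45 [ 461.8 -240.1   71.6   16.5    5. ] [331.7, 169.5, 43.7, 9.2]
kept_spanner 0.69 [ 424.  -300.    55.9   28.8    5.1] [325.3, 157.4, 50.5, 8.5]
kept_spanner 0.64 [ 3.825e+02 -4.435e+02  7.400e+01  3.920e+01  2.000e-01] [366.3, 140.7, 19.7, 5.6]
```

>>> {"fn": "servo_tool", "kwargs": {"commands": [0,0,-0.05,0,0,0,0.04,0.01,-0.042,-0.069,0,0,5.5,0.06,0.02,-0.09,-0.069,0,0,12.5,0.06,0.0225,-0.12,-0.065,-0.4,0,12.5,0.06,0.0225,-0.12,-0.03,-0.4,0,12.5,0.06,0.0225,-0.12,-0.03,-0.4,0,12.5,0.06]}}

```text
time: 25.32
tool_pos: [0.4941, -0.122, 0.08]
ee_rot: [3.141, 0.001, -0.243]
wrist_force: [0.5, -0.6, 0.2]
width: 0.0599
finger_force: 0.0
```

```bash
python3 -c "
from h import *
go((495,-122,14,-14,0))
p=snapshot('side')
for r in spotter.trace('spanner',p)[:2]: print(r['conf'],rect(p,r['region'],.01),r['box'])"
```

```text
t 25.32 pos [ 494.1 -122.    80. ] q [-20.   4.  96.  -0.  81.  84.] F [ 0.5 -0.6  0.2] w 0.0599
(495, -122, 14, -14, 0) -> [ 1.  -0.2 66. ] [0.  0.1 0.1]
0.38 [ 429.3 -237.4   71.9   16.4    5. ] [354.4, 173.4, 20.4, 6.3]
```

>>> {"fn": "servo_tool", "kwargs": {"commands": [0.001,0,0.04,0,0,0,0.06,0.001,0,0.066,0,0,0,0.06,0.001,0,0.066,0,0,0,0.03,0.001,0,0.066,0,0,0,0.01,0.001,0,0.066,0,0,0,0.01,0.001,0,0.066,0,0,0,0.01,0.001,0,0.066,0,0,0,0.01,0.001,0,0.04,0,0,0,0.01,0.001,0,0,0,0,0,0.01,0.001,0,-0.04,0,0,0,0.01]}}

```text
time: 26.68
tool_pos: [0.4969, -0.1233, 0.1242]
ee_rot: [3.14, -0.005, -0.244]
wrist_force: [0.8, -0.1, -2.0]
width: 0.0242
finger_force: 30.0
```

```bash
python3 -c "
from h import *
go((408,-379,130,-2.5,0))
p=snapshot('side')
for k in ('driver','spanner'):
  for r in spotter.trace(k,p)[:2]: print(r['conf'],rect(p,r['region'],.11),r['box'])"
```

```text
t 26.68 pos [ 496.9 -123.3  124.2] q [-20.   2.  92.  -0.  85.  84.] F [ 0.8 -0.1 -2. ] w 0.0242
(408, -379, 130, -2.5, 0) -> [-24.5 269.6  -5.5] [  0.1  -0.3 -11.5]
0.54 [ 573.1 -139.9  126.6   42.    -5.7] [303.9, 163.7, 60.5, 15.4]
0.25 [751.4  81.7 146.6  86.4  80.2] [237.7, 198.0, 39.1, 30.9]
0.37 [ 419.  -125.    37.9   25.7   30.9] [329.2, 171.0, 47.2, 9.2]
0.28 [ 465.6 -120.4   45.7   39.8    1.9] [306.5, 164.3, 56.3, 14.9]
```

>>> {"fn": "servo_tool", "kwargs": {"commands": [-0.004,0.05,-0.006,0,0,-2,0.01,-0.009,0.1,-0.006,0,0,-4,0.01,-0.014,0.15,-0.006,0,0,-6,0.01,-0.018,0.2,-0.006,0,0,-8,0.01,-0.022,0.245,-0.006,0,0,-10,0.01,-0.0245,0.265,-0.006,0,0,-11.5,0.01,-0.0245,0.2695,-0.006,0,0,-11.5,0.01,-0.0245,0.2695,-0.006,0,0,-11.5,0.01]}}

```text
time: 27.82
tool_pos: [0.4084, -0.3781, 0.1285]
ee_rot: [3.141, -0.005, -0.044]
wrist_force: [0.1, -0.1, -1.1]
width: 0.0241
finger_force: 30.0
```

```bash
python3 -c "
from h import *
go((408,-379,19,-2.5,0))
p=snapshot('side')
n,l,s,c=cv2.connectedComponentsWithStats(green(p)[:,:450][:220])
for i in range(1,n):
  if s[i,4]>30: print(s[i],c[i])
X=robot.get_obs()['tool_pos']
for d in(-.05,.05,.15): print(d,proj(p,X+[d,-d*.044,0]).round(1))
for r in spotter.trace('driver',p)[:1]: print(r['conf'],r['box'])"
```

```text
t 27.82 pos [ 408.4 -378.1  128.5] q [-49.   8.  86.   0.  86.  44.] F [ 0.1 -0.1 -1.1] w 0.0241
(408, -379, 19, -2.5, 0) -> [ -0.9   0.9 109.5] [ 0.  -0.3  0. ]
[360 124   9   7  48] [364.35416667 126.70833333]
[376 125  12   7  70] [381.         128.17142857]
-0.05 [386.5 126.6]
0.05 [358.8 124.5]
0.15 [331.3 122.3]
0.69 [358.5, 123.5, 31.2, 8.2]
```

>>> {"fn": "servo_tool", "kwargs": {"commands": [0.001,0.001,0.04,0,0,0,0.01,0.001,0.001,0.075,0,0,0,0.01,0.001,0.001,0.095,0,0,0,0.01,0.001,0.001,0.105,0,0,0,0.01,0.001,0.001,0.11,0,0,0,0.01,0.001,0.001,0.11,0,0,0,0.01,0.001,0.001,0.11,0,0,0,0.03,0.001,0.001,0.11,0,0,0,0.038,0.001,0.001,0.11,0,0,0,0.038,0.001,0.001,0.06,0,0,0,0.038]}}

```text
time: 29.18
tool_pos: [0.4075, -0.3774, 0.0656]
ee_rot: [-3.136, 0.001, -0.043]
wrist_force: [1.8, 0.2, -0.6]
width: 0.038
finger_force: 0.0
```

>>> {"fn": "servo_tool", "kwargs": {"commands": [0,0,-0.06,0,0,0,0.04,0,0,-0.12,0,0,0,0.04,0,-0.05,-0.16,0,0,0,0.04,0,-0.1,-0.18,0,0,0,0.04,0,-0.16,-0.18,0,0,0,0.04,-0.02,-0.22,-0.18,0,0,0,0.04,-0.04,-0.28,-0.18,0,0,0,0.04,-0.05,-0.3,-0.18,0,0,0,0.04,-0.05,-0.3,-0.18,0,0,0,0.04]}}

```text
time: 30.3
tool_pos: [0.3716, -0.0768, 0.2493]
ee_rot: [3.138, -0.008, -0.04]
wrist_force: [-0.7, -0.5, 0.3]
width: 0.0398
finger_force: 0.0
```

```bash
python3 -c "
from h import *
go()
p,q=snapshot('top'),snapshot('side')
print(pot([q]))
for k,z in dict(driver=.017,spanner=.01,kept_driver=.017,kept_spanner=.01,driver_tray=.035,spanner_tray=.035).items():
  for r in spotter.trace(k,p)[:2]: print(k,round(r['conf'],2),rect(p,r['region'],z))
cv2.imwrite('pics/s10.png',np.hstack([cv2.resize(q['img'][100:340,200:440],(400,400)),cv2.resize(p['img'][150:310,360:520],(400,400))]))"
```

```text
t 30.3 pos [371.6 -76.8 249.3] q [-20. -18.  95.  -0. 102.  72.] F [-0.7 -0.5  0.3] w 0.0398
(array([0.47335325, 0.39139069]), array([1.24864999e-06, 2.88707736e-06]), [(327, 298, 40, 52)])
driver 0.93 [ 4.067e+02 -3.808e+02  1.039e+02  2.870e+01 -4.000e-01]
spanner 0.74 [ 4.722e+02 -2.446e+02  1.676e+02  3.740e+01  3.000e-01]
kept_driver 0.81 [ 398.4 -441.8  113.8   25.9   -0.8]
kept_driver 0.73 [ 4.543e+02 -3.823e+02  1.991e+02  3.130e+01 -3.000e-01]
kept_spanner 0.87 [ 481.2 -313.7  176.6   37.8   -1.8]
kept_spanner 0.74 [499.8 471.9 192.5  33.2  81.6]
driver_tray 0.96 [ 456.4 -402.7  250.4  134.9   -2.6]
driver_tray 0.65 [497.7 459.6 192.7  33.9  79.3]
spanner_tray 0.68 [ 470.  -267.4  249.8  137.6   -1.9]
spanner_tray 0.17 [767.8 -14.3 160.4  87.1  80.4]
```

View pics/s10.png

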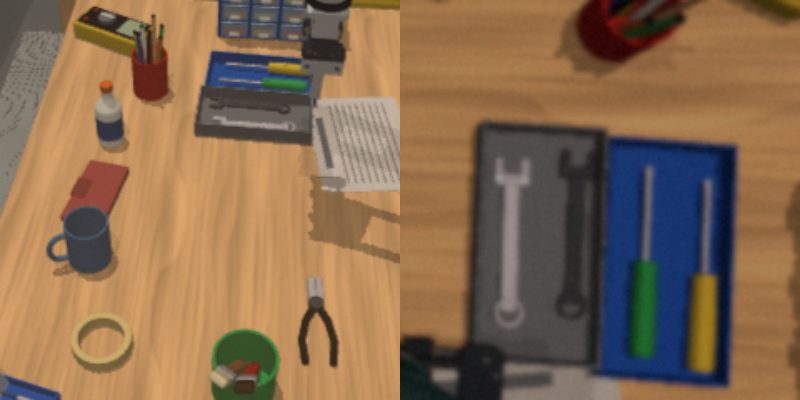

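The spanner and screwdriver lie flat in their trays beside the kept ones. Both brushes are in the pot, and the arm is clear of everything, so I'm handing in.

```bash
python3 -c "
from h import *
print(close_job())"
```

```text
the job is handed in; nothing more can be done
None
```

I handed the job in at about 30 s. The last pictures show both brushes bristles up in the unmoved green pot and the screwdriver and spanner flat in their trays beside the kept ones, with the gripper clear; no verdict was returned.

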